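Count to the third gap and push the carton in

TASK

Count along the rail of the divider rack with a fingertip, starting at the end with the tall ball-topped post: touch the ticket clips over the first, second and third gaps in turn, resting on each for about half a second, and do not touch the fourth. Then push the carton along the bench, without lifting or tipping it, into that third gap, fully home against the back stop and lying straight in the gap. Leave the jar, the bottle and the tin where they stand.

Things in the scene. Friction and masses are not known exactly. Their poses are not given: they have to be found in the camera images.
- rack: Aluminium divider rack fixed to the bench: five dividers, 6 mm thick, 66 mm high, 104 mm deep, 72 mm apart, make four gaps in a row, 66 mm clear each. Origin: on the bench, mid-way along the front line (dividers' near edges). x points into the gaps, away from the robot, y along the row to the left, z up. A fixed back stop 35 mm high closes the gaps 100 mm behind the front line
- rail_mid (a point): Middle of the top of the rack's fixed front rail, a bar 12 mm deep across the dividers' front top edges over all four gaps, 294 mm long, its underside 62 mm and its top 70 mm above the bench. The bench runs flat through the gaps, so a carton slides in under the rail. Axes as the rack's
- clip_a: Fixed grey ticket clip on top of the rail over the middle of gap a (gap a is number 1 from the rack's left, +y, end): 36 mm along the rail, 18 mm deep, 5 mm high; its top, 75 mm above the bench, stands 5 mm above the rail. Origin: middle of its underside, 70 mm above the bench, 6 mm behind the rack's front line. Axes as the rack's
- clip_b: Fixed grey ticket clip on top of the rail over the middle of gap b (gap b is number 2 from the rack's left, +y, end): 36 mm along the rail, 18 mm deep, 5 mm high; its top, 75 mm above the bench, stands 5 mm above the rail. Origin: middle of its underside, 70 mm above the bench, 6 mm behind the rack's front line. Axes as the rack's
- clip_c: Fixed grey ticket clip on top of the rail over the middle of gap c (gap c is number 3 from the rack's left, +y, end): 36 mm along the rail, 18 mm deep, 5 mm high; its top, 75 mm above the bench, stands 5 mm above the rail. Origin: middle of its underside, 70 mm above the bench, 6 mm behind the rack's front line. Axes as the rack's
- clip_d: Fixed grey ticket clip on top of the rail over the middle of gap d (gap d is number 4 from the rack's left, +y, end): 36 mm along the rail, 18 mm deep, 5 mm high; its top, 75 mm above the bench, stands 5 mm above the rail. Origin: middle of its underside, 70 mm above the bench, 6 mm behind the rack's front line. Axes as the rack's
- gap_a (a point): Where a carton's centre is when it is fully home in gap a against the back stop: 40 mm behind the front line, mid-gap, 25 mm above the bench. Axes as the rack's
- gap_b (a point): Where a carton's centre is when it is fully home in gap b against the back stop: 40 mm behind the front line, mid-gap, 25 mm above the bench. Axes as the rack's
- gap_c (a point): Where a carton's centre is when it is fully home in gap c against the back stop: 40 mm behind the front line, mid-gap, 25 mm above the bench. Axes as the rack's
- gap_d (a point): Where a carton's centre is when it is fully home in gap d against the back stop: 40 mm behind the front line, mid-gap, 25 mm above the bench. Axes as the rack's
- carton_center (a point): Centre of the loose cardboard carton with a paper band: 120 mm long (its x), 50 mm wide (its y), 50 mm high, about 0.25 to 0.5 kg, lying flat on the bench in front of the rack, roughly pointing at it. Fully home, it still stands 20 mm out of the rack's front
- tall_post: Fixed dark steel post, 120 mm high with a 26 mm ball on top, just outside one end of the rack, 70 mm behind its front line: counting starts at this end. Origin: centre of its foot, on the bench
- short_post: Fixed dark steel post, 14 mm thick and 35 mm high, without a ball, just outside the rack's other end. Origin: centre of its foot, on the bench
- jar: Bystander: a jar of sauce, 66 mm across and 100 mm high, standing on the bench. Origin: centre of its underside
- sauce_bottle: Bystander: a bottle, 60 mm across and 160 mm high, standing on the bench. Origin: centre of its underside
- tin: Bystander: a closed tin, 70 mm across and 90 mm high, standing on the bench. Origin: centre of its underside
Mind the look-alikes: they are no part of the job. Leave any blue or purple look-alike of the tall_post alone.

How it is judged:
By the outcome, as a careful person would: the job done as asked, in the order asked, and still so for the second after the job is handed in, with the robot touching nothing.
It also fails if it takes over 58 s, if anything falls off the work surface, if the arm or the gripper's body presses on something with over 40 N, if the wrist force passes 120 N, or if a joint passes its speed limit or range.

ROBOT

A 7-joint arm with a two-finger parallel gripper is mounted at the origin on the work surface. World frame = base frame: x ahead of the robot, y to its left, z up, the work surface at z = 0. Lengths are in mm, angles in rad, forces in N, time in s.
With the tool pointing down it reaches from about 425 to 975 mm from the base axis. Payload 16.7 kg.
Tool frame: the origin (TCP) lies on the centre line of the jaws, within the pads' length; the fingertips stand 14 mm ahead of it and the grasp point (between the pads) lies 5 mm behind it; x points along the fingers, y is the direction in which the jaws open and shut, and the axes are right-handed (so a half turn about x gives the same grasp; the last joint's range is limited). The gripper opens to 85 mm and grips with 20 to 120 N. Pads are 22 mm wide; open, the fingers measure 114 mm over their backs; the gripper's body (76 mm by 85 mm) begins 54 mm behind the grasp point. The pads swing forward as they close: fully open they stand 13 mm farther back than shut.
Start: joints at [-1.361, 0.426, 0.074, 1.606, -0.034, 1.111, -0.067], TCP at [237.03, 631.976, 245.302] pointing down, gripper open.
Joint ranges: [-2.85, 2.85], [-0.5, 2.14], [-1.23, 1.37], [0.21, 2.46], [-1.02, 4.16], [0.16, 2.05], [-2.73, 2.73]. Speed limits (rad/s): [1.89, 1.89, 2.39, 2.39, 3.01, 3.01, 3.01].

INTERFACE

Orientations are given as a rotation vector (axis times angle).
In Python, from cell import observe, grab_frame, close_job, regions_of, spot_point gives the robot as it stands.
- The arm moves only by the shell command python3 -m jog 'ROWS' [FORCE]. ROWS is JSON, a list of rows, each a list of 5 numbers: the opening, from 0 (shut) to 1 (fully open), then the shift along the tool's x, y, z in m, then the turn about the tool's x in rad. In form: [[hand, dx, dy, dz, roll], ...]. A call has 1 to 12 rows; each row shifts and turns the commanded pose from where the row before left it, along the tool's axes as they then stand; what a row does not reach is not made up. A row lasts 1/12 s, in which the tool goes at most 41.7 mm and 7.16 degrees, less where a joint would pass 70% of its speed; a pose out of reach is approached as far as the arm can. A call is refused whole if a number of a shift passes 0.0417 or a number of a turn 0.125, either way. A call with a gripper value outside its range is refused whole. The fingers move at their own pace and stop on an object; FORCE is the grip in N (left out, the last holds). Time passes only in rows, so rows that do not move let the fingers close. It gives the time, the measured TCP pose, the force and the opening at its end, in the units of the state.
- observe(): the state, without advancing time (a new reading comes with each control period).
- grab_frame(name): name is "scene" or "top" or "wrist"; returns a dict with "pixels" (480x640x3 uint8, red, green, blue), "fx", "fy", "cx", "cy" (pixels), "position" and "rotation" of the camera in the world. Camera axes: x right, y down, z forward; pixel columns grow to the right and rows downward; lengths in mm; the calibration is good to about 2 mm. A picture is of the moment at which its call begins. There is no depth.
- close_job(): hands the job in, once; it reports no verdict.
Trained networks look in a picture, given as the dict that the camera call returned (one of the last four; its "shot" number tells which), for a name from the list of things; names that differ only in an ending like _2 or _b are one class to them, and where a whole thing is asked for, a point or a joint stands for the part that bears it (a point fixed in the world has none). Each returns a list of dicts, best first, with "confidence" (0 to 1); they miss things now and then, are a little off and sometimes report something else, mostly with a low value. They report only what shows in the picture. A call takes as long as a camera call. They do not tell look-alikes from the thing itself.
- regions_of(picture, target): "region" (480x640 bool, what is visible of it).
- spot_point(picture, target): "xyz" ([x, y, z] in mm, in the coordinates of the camera as it stood for that picture, good to about 4 mm: a listed point, or the origin of a listed thing).
The state is a dict: "time_s": time; "q": joint angles; "qvel": joint speeds; "effort": joint torques, N m; "tool_pos": TCP position; "tool_rot": TCP orientation; "wrist_force": force on the tool from outside, world axes, zero at the start; "wrist_torque": the same for the moment, N m; "grip_width": finger opening in mm.
Only numpy, scipy, OpenCV 4.12 (cv2) and the standard library are available. Lean on these libraries where they do the work, as an engineer would, in place of code of your own. Each camera call takes 0.05 s, during which the arm holds its last target. There are 200 camera calls.

## Working session

There is one attempt and no reset: what is moved stays moved. The work goes in short steps, Python scripts to look and compute and a shell command to move; the robot and the scene stay as the last step left them, time stands still between calls to the robot, and variables do not carry over. Pictures are saved under pics/ and viewed, about 8 in all and at most 12, crops included, and the job is handed in when it is done.

```bash
mkdir -p pics
cat > h.py <<'E'
import numpy as np, cv2
from cell import *
from scipy.spatial.transform import Rotation as R
def shot(n,f=None):
    p=grab_frame(n)
    if f: cv2.imwrite('pics/'+f+'.png',p['pixels'][:,:,::-1])
    return p
def w(p,c): 
    r=np.array(p['rotation']); r=r if r.shape==(3,3) else R.from_rotvec(r).as_matrix()
    return r@np.array(c)+np.array(p['position'])
def px(p,X):
    r=np.array(p['rotation']); r=r if r.shape==(3,3) else R.from_rotvec(r).as_matrix()
    c=r.T@(np.array(X)-np.array(p['position'])); return p['fx']*c[0]/c[2]+p['cx'],p['fy']*c[1]/c[2]+p['cy']
E
python3 - <<'E'
from h import *
np.set_printoptions(precision=1,suppress=True)
o=observe(); print(o['tool_pos'],R.from_rotvec(o['tool_rot']).as_matrix().round(2).tolist(),o['time_s'])
for c in ('top','scene'):
    p=shot(c,c+'0'); print(c,np.array(p['position']))
    for n in ['rack','rail_mid','clip_a','carton_center','tall_post','short_post','jar','sauce_bottle','tin','gap_a','gap_b','gap_c']:
        print(n,[(w(p,d['xyz']).round(0).tolist(),round(d['confidence'],2)) for d in spot_point(p,n)][:5])
print(observe()['time_s'])
E
```

```text
[236.9 631.6 244.6] [[-0.0, 0.35, 0.94], [-0.0, 0.94, -0.35], [-1.0, -0.0, 0.0]] 0.0
top [ 481.8   54.7 1135.9]
rack [([664.0, 24.0, -3.0], 0.63)]
rail_mid [([667.0, 22.0, 72.0], 0.95)]
clip_a [([669.0, 59.0, 68.0], 0.64), ([658.0, -83.0, 65.0], 0.63), ([665.0, -11.0, 70.0], 0.61), ([678.0, 129.0, 66.0], 0.5)]
carton_center [([555.0, 115.0, 26.0], 0.75), ([701.0, -18.0, 21.0], 0.67)]
tall_post [([615.0, -173.0, -0.0], 0.97), ([713.0, -238.0, 0.0], 0.92), ([834.0, -88.0, -5.0], 0.89), ([788.0, -229.0, -2.0], 0.8), ([715.0, -158.0, -2.0], 0.72)]
short_post [([747.0, 196.0, -1.0], 0.77), ([664.0, -11.0, 69.0], 0.26)]
jar [([608.0, 325.0, -2.0], 0.59)]
sauce_bottle [([585.0, -375.0, -2.0], 0.86), ([692.0, -83.0, 26.0], 0.33)]
tin [([538.0, 411.0, 1.0], 0.63), ([666.0, 59.0, 71.0], 0.51)]
gap_a [([711.0, 127.0, 28.0], 0.74), ([700.0, -16.0, 21.0], 0.66), ([703.0, 60.0, 21.0], 0.63)]
gap_b [([711.0, 127.0, 28.0], 0.74), ([700.0, -16.0, 21.0], 0.66), ([703.0, 60.0, 21.0], 0.63)]
gap_c [([711.0, 127.0, 28.0], 0.74), ([700.0, -16.0, 21.0], 0.66), ([703.0, 60.0, 21.0], 0.63)]
scene [1086.   38
[... 284 characters left out ...]
, ([699.0, -17.0, 29.0], 0.2)]
tall_post [([614.0, -173.0, 3.0], 0.95), ([834.0, -94.0, 2.0], 0.7), ([707.0, -237.0, 2.0], 0.69), ([717.0, -162.0, -1.0], 0.66), ([787.0, -239.0, -2.0], 0.66)]
short_post [([743.0, 192.0, 1.0], 0.66)]
jar [([609.0, 318.0, 1.0], 0.56)]
sauce_bottle [([586.0, -372.0, 1.0], 0.76), ([707.0, 128.0, 24.0], 0.68)]
tin [([534.0, 405.0, -5.0], 0.98), ([662.0, -13.0, 75.0], 0.57)]
gap_a [([707.0, 126.0, 21.0], 0.92), ([696.0, -92.0, 25.0], 0.91), ([700.0, -15.0, 32.0], 0.89)]
gap_b [([707.0, 126.0, 21.0], 0.92), ([696.0, -92.0, 25.0], 0.91), ([700.0, -15.0, 32.0], 0.89)]
gap_c [([707.0, 126.0, 21.0], 0.92), ([696.0, -92.0, 25.0], 0.91), ([700.0, -15.0, 32.0], 0.89)]
1.3
```

View pics/top0.png

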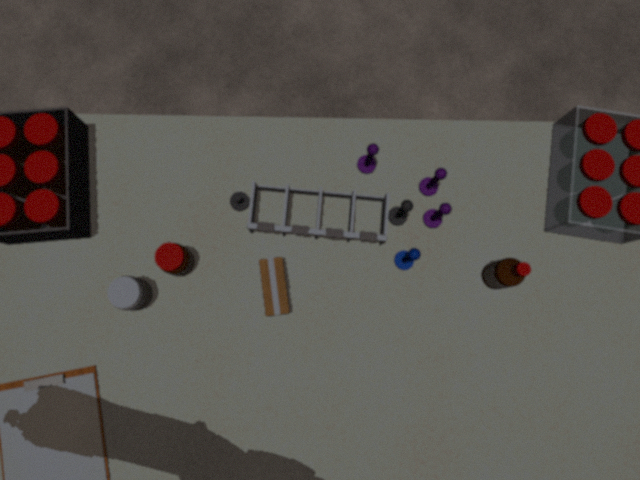

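View pics/scene0.png

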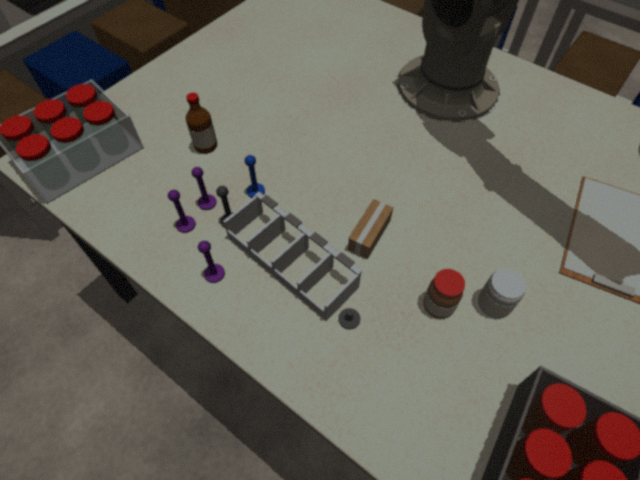

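The top view shows the dark ball-topped post at px (400,213), on the rack's −y end. The blue post (404,259) and the purple ones are look-alikes. So the counting order is clip d, c, b, and a is the fourth, making gap b the target. The rack's yaw is about −0.09 rad. The carton at (275,287) points about +0.1 rad.

I'll turn the tool so its z runs along −y of the rack and its y into the gaps, then travel.

```bash
python3 -m jog '[[0,0,0,0,0.12],[0,0,0,0,0.12],[0,0,0,0,0.12],[0,0,0,0,0.12],[0,0,0,0,0.12],[0,0,0,0,0.12],[0,0,0,0,0.12],[0,0,0,0,0.12],[0,0,0,0,0.12],[0,0,0,0,0.12],[0,0,0,0,0.107]]'
python3 -m jog '[[0,0,0.02,0.028,0],[0,0,0.02,0.028,0],[0,0,0.02,0.028,0],[0,0,0.02,0.028,0],[0,0,0.02,0.028,0],[0,0,0.02,0.028,0],[0,0,0.02,0.028,0],[0,0,0.02,0.028,0],[0,0,0.02,0.028,0],[0,0,0.02,0.028,0],[0,0,0.02,0.028,0],[0,0,0.02,0.028,0]]'
python3 -m jog '[[0,0,0.02,0.028,0],[0,0,0.02,0.028,0],[0,0,0.02,0.028,0],[0,0,0.02,0.028,0],[0,0,0.02,0.028,0],[0,0,0.02,0.028,0],[0,0,0.02,0.028,0],[0,0,0.02,0.028,0],[0,0,0.02,0.028,0],[0,0,0.02,0.028,0],[0,0,0.02,0.028,0],[0,0,0,0,0]]'
python3 - <<'E'
from h import *
o=observe(); print(o['tool_pos'],R.from_rotvec(o['tool_rot']).as_matrix().round(3).tolist(),o['time_s'],o['wrist_force'])
M=R.from_rotvec(o['tool_rot']).as_matrix()
p=shot('wrist','w1')
P=[]
for d in spot_point(p,'clip_a'): P.append(w(p,d['xyz'])); print(P[-1].round(1),d['confidence'])
for n in ['rail_mid','tall_post']: print(n,[w(p,d['xyz']).round(1) for d in spot_point(p,n)])
t=np.array([657,-84,100]); print('to clip d',M.T@(t-np.array(o['tool_pos'])))
E
```

```text
time_s: 2.22
tool_pos: [237.0, 632.0, 245.3]
tool_rot: [1.283, 1.16, -1.283]
wrist_force: [-0.0, 0.3, -0.5]
grip_width: 0.1
time_s: 3.22
tool_pos: [444.6, 273.2, 245.6]
tool_rot: [1.279, 1.163, -1.278]
wrist_force: [0.7, 0.3, -0.3]
grip_width: -0.0
time_s: 4.22
tool_pos: [635.5, -59.6, 245.6]
tool_rot: [1.282, 1.156, -1.284]
wrist_force: [-2.5, 0.3, -0.3]
grip_width: 0.2
[635.50960821 -59.63238048 245.61335591] [[0.001, 0.995, -0.101], [-0.003, -0.101, -0.995], [-1.0, 0.002, 0.003]] 4.2167 [-2.530378    0.30931143 -0.26374734]
[662.2 -15.2  72. ] 0.91
[656.3 -91.7  68.1] 0.87
[669.6  58.6  68.2] 0.86
[662.5  23.5  -3.8] 0.47
rail_mid [array([667.8,  21.4,  67.5])]
tall_post [array([835.4, -90.8,  -2.8]), array([ 618.9, -174.1,   -3.9]), array([ 781.8, -230.2,   -0.9]), array([ 7.177e+02, -1.637e+02, -7.000e-01])]
to clip d [145.72049737  23.58784204  21.63371423]
```

View pics/w1.png

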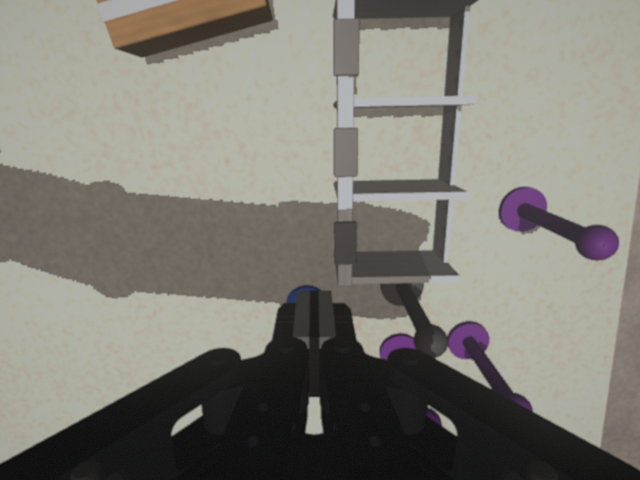

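The wrist view shows the clips as grey plates at (345,245) d, (345,152) c and (345,45) b. The shut fingertips are at (314,300) and the dark post at (430,340), which confirms the counting end. I'll descend over clip d.

```bash
python3 -m jog '[[0,0,0.012,0.0125,0],[0,0,0.012,0.0125,0],[0,0.035,0,0,0],[0,0.035,0,0,0],[0,0.035,0,0,0],[0,0.03,0,0,0],[0,0.015,0,0,0],[0,0,0,0,0],[0,0,0,0,0]]'
python3 -m jog '[[0,0.003,0,0,0],[0,0.002,0,0,0],[0,0,0,0,0]]'
```

```text
time_s: 5.17
tool_pos: [655.5, -79.4, 95.9]
tool_rot: [1.278, 1.163, -1.279]
wrist_force: [0.6, 0.1, 0.9]
grip_width: 0.2
time_s: 5.42
tool_pos: [655.9, -79.8, 91.4]
tool_rot: [1.28, 1.162, -1.277]
wrist_force: [0.5, 0.0, -0.3]
grip_width: -0.3
```

```bash
python3 -m jog '[[0,0,0.001,0.006,0],[0,0,0,0,0],[0,0.0015,0,0,0],[0,0.0015,0,0,0],[0,0,0,0,0]]'
```

```text
time_s: 5.83
tool_pos: [656.2, -86.7, 89.1]
tool_rot: [1.28, 1.162, -1.278]
wrist_force: [-9.0, -0.7, 24.7]
grip_width: -0.3
```

```bash
python3 -m jog '[[0,-0.0003,0,0,0],[0,0,0,0,0],[0,0,0,0,0],[0,0,0,0,0],[0,0,0,0,0],[0,0,0,0,0]]'; python3 -m jog '[[0,-0.025,0,0,0],[0,0,0,-0.024,0],[0,0,0,-0.024,0],[0,0,0,-0.024,0],[0,0,0,0,0],[0,0.02,0,0,0],[0,0.0025,0,0,0],[0,0,0,0,0]]'
```

```text
time_s: 6.33
tool_pos: [656.1, -86.7, 89.1]
tool_rot: [1.28, 1.162, -1.278]
wrist_force: [-6.8, -0.8, 21.2]
grip_width: 0.2
time_s: 7.0
tool_pos: [662.4, -13.9, 89.6]
tool_rot: [1.278, 1.164, -1.279]
wrist_force: [0.5, 0.0, 0.4]
grip_width: -0.1
```

```bash
python3 -m jog '[[0,0.001,0,0,0],[0,0,0,0,0],[0,0,0,0,0]]'
```

```text
time_s: 7.25
tool_pos: [662.5, -14.6, 89.2]
tool_rot: [1.279, 1.163, -1.279]
wrist_force: [-1.9, 0.2, 2.1]
grip_width: 0.1
```

Contact on clip c is light, so I'll press 0.4 mm more, rest, and move to clip b.

```bash
python3 -m jog '[[0,0.0004,0,0,0],[0,0,0,0,0],[0,0,0,0,0],[0,0,0,0,0],[0,0,0,0,0],[0,0,0,0,0],[0,0,0,0,0]]'; python3 -m jog '[[0,-0.025,0,0,0],[0,0,0,-0.024,0],[0,0,0,-0.024,0],[0,0,0,-0.024,0],[0,0,0,0,0],[0,0.02,0,0,0],[0,0.0045,0,0,0],[0,0,0,0,0],[0,0,0,0,0]]'
```

```text
time_s: 7.83
tool_pos: [662.5, -14.6, 89.1]
tool_rot: [1.279, 1.163, -1.279]
wrist_force: [-3.4, 0.6, 7.6]
grip_width: -0.3
time_s: 8.58
tool_pos: [669.2, 56.9, 89.2]
tool_rot: [1.279, 1.163, -1.28]
wrist_force: [0.8, 1.4, 1.8]
grip_width: 0.2
```

```bash
python3 -m jog '[[0,0.0006,0,0,0],[0,0,0,0,0],[0,0,0,0,0],[0,0,0,0,0],[0,0,0,0,0],[0,0,0,0,0],[0,0,0,0,0]]'; python3 -m jog '[[0,-0.025,0,0,0],[1,-0.035,0,0,0],[1,-0.035,0,0,0],[1,-0.035,0,0,0],[1,-0.03,0,0,0],[1,0,-0.035,0.02,0],[1,0,-0.035,0.02,0],[1,0,0,0,0],[1,0,0,0,0]]'
python3 - <<'E'
from h import *
o=observe(); print(o['tool_pos'],R.from_rotvec(o['tool_rot']).as_matrix().round(3).tolist(),o['time_s'],o['wrist_force'])
p=shot('wrist','w2'); t=shot('top')
for q in (p,t):
  for n in ['clip_a','rail_mid','gap_a','carton_center']: print(n,[(w(q,d['xyz']).round(1),round(d['confidence'],2)) for d in spot_point(q,n)])
r=regions_of(p,'carton_center')
for d in r[:2]:
    c=max(cv2.findContours(d['region'].astype('uint8'),0,2)[0],key=cv2.contourArea)
    print(d['confidence'],cv2.approxPolyDP(c,4,True).reshape(-1,2).tolist())
E
```

```text
time_s: 9.17
tool_pos: [669.3, 56.9, 89.1]
tool_rot: [1.279, 1.163, -1.28]
wrist_force: [-4.2, -0.4, 9.9]
grip_width: -0.1
time_s: 9.92
tool_pos: [594.2, 22.8, 249.0]
tool_rot: [1.281, 1.163, -1.28]
wrist_force: [0.5, 0.4, 0.9]
grip_width: 85.2
[594.22160608  22.805703   249.02452142] [[-0.0, 0.995, -0.097], [0.001, -0.097, -0.995], [-1.0, -0.001, -0.001]] 9.9167 [0.45793104 0.37052926 0.86371043]
clip_a [(array([658.7, -87.9,  68.8]), 0.93), (array([671.5, 130.2,  72.4]), 0.64), (array([668.9,  58.6,  68.6]), 0.64), (array([662.5, -11.5,  71.1]), 0.63)]
rail_mid [(array([667. ,  21.3,  66.9]), 0.59)]
gap_a []
carton_center [(array([556.7, 107. ,  26.1]), 0.75)]
clip_a [(array([680. , 129.2,  66.9]), 0.48), (array([ 716.7, -158.4,   -5.4]), 0.19)]
rail_mid []
gap_a [(array([715.6, 127.4,  22.5]), 0.85)]
carton_center [(array([550.9, 109.7,  27.3]), 0.78)]
0.77 [[318, 53], [174, 90], [191, 152], [330, 117]]
```

View pics/w2.png

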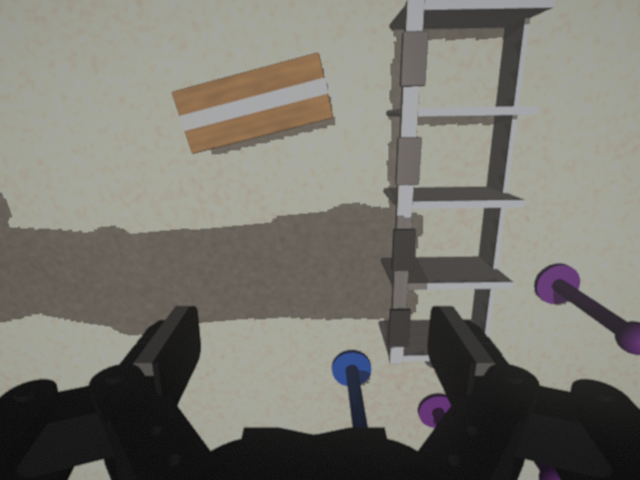

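The carton's top face shows as a quad with corners (318,53), (174,90), (191,152) and (330,117). Clip b is at (408,160) and clip a at (413,60). I'll work out the carton pose in the rack frame.

```bash
cat >> h.py <<'E'
def plane(p,uv,z):
    r=np.array(p['rotation']); r=r if r.shape==(3,3) else R.from_rotvec(r).as_matrix()
    d=r@np.array([(uv[0]-p['cx'])/p['fx'],(uv[1]-p['cy'])/p['fy'],1]); o=np.array(p['position']); return (o+d*(z-o[2])/d[2])[:2]
def carton(p):
    d=regions_of(p,'carton_center')[0]
    c=max(cv2.findContours(d['region'].astype('uint8'),0,2)[0],key=cv2.contourArea).reshape(-1,2)
    q=np.array([plane(p,u,50) for u in c],'float32'); (ce,sz,a)=cv2.minAreaRect(q)
    b=cv2.boxPoints((ce,sz,a)); e=[b[1]-b[0],b[2]-b[1]]; e=max(e,key=np.linalg.norm); e=e*np.sign(e[0])
    return np.array(ce),sz,np.arctan2(e[1],e[0])
RM=np.array([667.2,21.3]); YAW=-0.094   # rail mid, rack yaw
X=np.array([np.cos(YAW),np.sin(YAW)]); Y=np.array([-X[1],X[0]])
F=RM-6*X
def rk(q): q=np.array(q)[:2]-F; return q@X,q@Y
E
python3 - <<'E'
from h import *
o=observe();p=shot('wrist')
ce,sz,a=carton(p); print('carton',ce,sz,a,'rack frame',rk(ce),'rel yaw',a-YAW)
C=[]
for d in regions_of(p,'clip_a')[:5]:
    m=cv2.moments(d['region'].astype('uint8'));u=(m['m10']/m['m00'],m['m01']/m['m00']); q=plane(p,u,75); C.append(q); print('clip',u,q,rk(q))
C=np.array(C); print('fit yaw',-np.polyfit(C[:,1],C[:,0],1)[0])
print('tcp rk',rk(o['tool_pos']))
E
```

```text
carton [553.68243408 111.13691711] (119.79552459716797, 50.41597366333008) 0.14773315 rack frame (np.float64(-115.44865400689629), np.float64(78.78536595363138)) rel yaw 0.24173315
clip (400.4881087202718, 250.03510758776898) [662.94612869 -11.71412089] (np.float64(4.863667676179073), np.float64(-33.26764717231206))
clip (405.3, 162.0348623853211) [668.72752103  58.6691957 ] (np.float64(4.013243776240203), np.float64(37.3475957363577))
clip (411.4658935879945, 59.43587994542974) [674.96914667 129.87134585] (np.float64(3.544164304564328), np.float64(108.82125550854741))
clip (396.5564005069709, 328.382762991128) [657.37490202 -83.26570066] (np.float64(6.03298450377849), np.float64(-105.026269178328))
fit yaw -0.08250648586551157
tcp rk (np.float64(-65.08690846084708), np.float64(-3.8153219867355244))
```

```bash
python3 -m jog '[[0.7,0,-0.01,-0.031,0],[0.7,0,-0.01,-0.031,0],[0.7,0,-0.01,-0.031,0],[0.7,0,-0.01,-0.031,0],[0.7,0,-0.01,-0.031,0],[0.7,0.035,0,0,0],[0.7,0.035,0,0,0],[0.7,0.035,0,0,0],[0.7,0.035,0,0,0],[0.7,0.035,0,0,0],[0.7,0,0,0,0],[0.7,0,0,0,0]]'
python3 - <<'E'
from h import *
o=observe(); print(rk(o['tool_pos']),o['tool_pos'][2],o['grip_width'])
E
```

```text
time_s: 11.62
tool_pos: [560.3, 182.6, 73.0]
tool_rot: [1.277, 1.163, -1.282]
wrist_force: [0.8, -0.0, 0.8]
grip_width: 59.6
(np.float64(-115.55518990414987), np.float64(150.51941294869673)) 73.03653350766774 59.60579257138153
```

```bash
python3 -m jog '[[0.7,0.03,0,0,0],[0.7,0.017,0,0,0],[0.7,0,0,0,0],[0.7,0,0,0.01,0],[0.7,0,0,0.005,0],[0.7,0,0,0.005,0],[0.7,0,0,0.005,0],[0.7,0,0,0.005,0],[0.7,0,0,0.005,0],[0.7,0,0,0.005,0]]'
python3 -m jog '[[0.7,0,0,0.005,0],[0.7,0,0,0.005,0],[0.7,0,0,0.005,0],[0.7,0,0,0.005,0],[0.7,0,0,0.005,0],[0.7,0,0,0.005,0],[0.7,0,0,0.004,0],[0.7,0,0,0.003,0],[0.7,0,0,0,0],[0.7,0,0,0,0]]'
python3 - <<'E'
from h import *
o=observe(); print(rk(o['tool_pos']),o['tool_pos'][2],o['grip_width'])
p=shot('wrist','w3');t=shot('top')
for q in(p,t):
  ce,sz,a=carton(q); print('carton',ce,sz,'rack frame',rk(ce),'rel yaw',a-YAW)
E
```

```text
time_s: 12.45
tool_pos: [557.3, 143.1, 26.9]
tool_rot: [1.279, 1.163, -1.278]
wrist_force: [1.1, 1.0, 0.7]
grip_width: 59.9
time_s: 13.28
tool_pos: [553.5, 106.2, 26.5]
tool_rot: [1.279, 1.162, -1.28]
wrist_force: [0.2, -0.0, 0.6]
grip_width: 59.7
(np.float64(-115.17249118032188), np.float64(73.89386837475627)) 26.548852435545957 59.742552476619636
carton [552.7109375  100.72467041] (42.60399627685547, 59.391387939453125) rack frame (np.float64(-115.43855122389505), np.float64(68.32790043995419)) rel yaw -0.0013145655
carton [533.10107422  50.88274384] (10.875886917114258, 101.00241088867188) rack frame (np.float64(-130.2835974091103), np.float64(16.86539966175036)) rel yaw -0.047866106
```

View pics/w3.png

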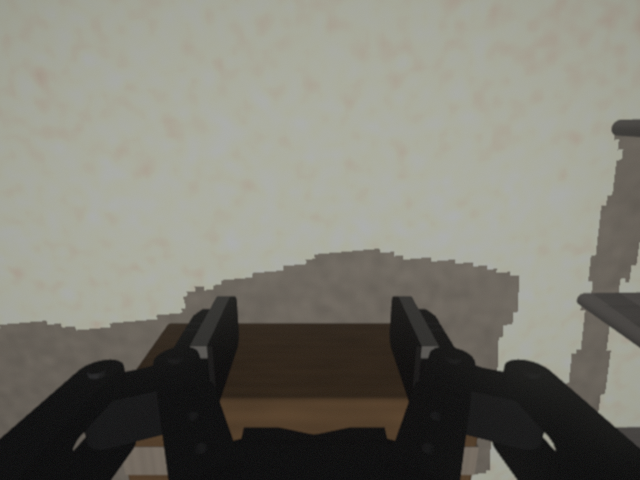

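The carton's edges are horizontal in the picture, so it lies square against both fingers. I'll back off, lift, turn a quarter, go behind it, and look.

```bash
python3 -m jog '[[0.7,0,0,-0.01,0],[0.7,0,0,-0.015,0],[0.4,-0.04,0,0,0],[0.4,-0.04,0,0,0],[0.4,-0.04,0,0,0],[0.4,-0.03,0,0,0],[0.4,0,-0.03,0,0],[0.4,0,-0.03,0,0],[0.4,0,-0.03,0,0],[0.4,0,0,0.03,0],[0.4,0,0,0.03,0],[0.4,0,0,0,0]]'
python3 -m jog '[[0.4,0,0,0,-0.12],[0.4,0,0,0,-0.12],[0.4,0,0,0,-0.12],[0.4,0,0,0,-0.12],[0.4,0,0,0,-0.12],[0.4,0,0,0,-0.12],[0.4,0,0,0,-0.12],[0.4,0,0,0,-0.12],[0.4,0,0,0,-0.12],[0.4,0,0,0,-0.12],[0.4,0,0,0,-0.12],[0.4,0,0,0,-0.12]]'
python3 -m jog '[[0.4,0,0,0,-0.12],[0.4,0,0,0,0],[0.4,0,0,0,0]]'
python3 - <<'E'
from h import *
o=observe(); print(rk(o['tool_pos']),o['tool_pos'][2],o['grip_width'],R.from_rotvec(o['tool_rot']).as_matrix().round(3).tolist())
p=shot('scene','s3'); t=shot('top')
for q in (p,t):
  print([rk(w(q,d['xyz'])) for d in spot_point(q,'carton_center')[:2]])
  ce,sz,a=carton(q); print('carton',ce,sz,'rack frame',rk(ce),'rel yaw',a-YAW)
cv2.imwrite('pics/s3c.png',cv2.resize(p['pixels'][120:360,200:520,::-1],None,fx=2,fy=2))
E
```

```text
time_s: 14.48
tool_pos: [459.8, 77.6, 177.1]
tool_rot: [1.281, 1.162, -1.28]
wrist_force: [0.0, -2.5, -0.6]
grip_width: 33.9
time_s: 15.48
tool_pos: [460.9, 81.7, 176.8]
tool_rot: [0.172, 1.564, -0.172]
wrist_force: [-0.3, 0.0, 0.1]
grip_width: 34.1
time_s: 15.73
tool_pos: [460.8, 81.2, 176.8]
tool_rot: [0.086, 1.569, -0.085]
wrist_force: [-0.3, -0.3, -0.8]
grip_width: 33.9
(np.float64(-205.05735705375628), np.float64(40.22235448006698)) 176.75579742620044 33.93259462082781 [[0.0, 0.109, 0.994], [0.0, 0.994, -0.109], [-1.0, 0.0, 0.0]]
[(np.float64(-160.85363915127246), np.float64(371.6969957325751)), (np.float64(-119.0562241010645), np.float64(37.735266540535726))]
carton [557.01177979  75.03297424] (67.43869018554688, 146.68539428710938) rack frame (np.float64(-108.74523158090743), np.float64(43.153310702371066)) rel yaw 0.011992991
[(np.float64(67.48682342136848), np.float64(179.8268786923184))]
carton [569.09436035  68.73973846] (51.657508850097656, 69.76448059082031) rack frame (np.float64(-96.12529918973753), np.float64(38.02194868496524)) rel yaw 0.00022144616
```

View pics/s3c.png

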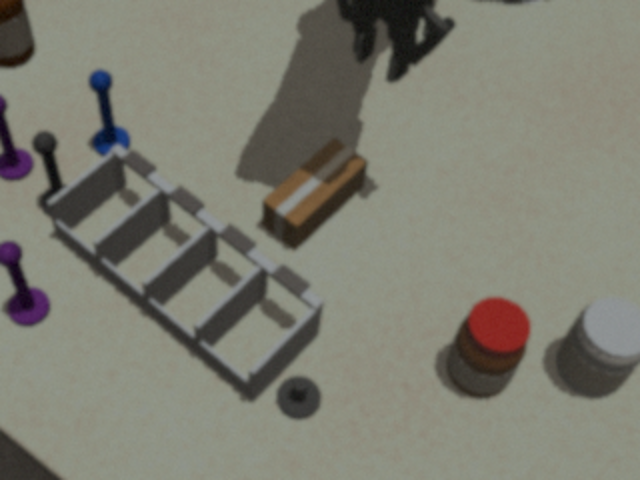

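The scene crop shows the carton at (315,195), parallel to the dividers and facing gap b, whose clip is at (238,238). Next I'll descend behind it and push.

```bash
python3 -m jog '[[0.4,0,-0.0025,0,-0.015],[0.4,0.035,0,0,0],[0.4,0.035,0,0,0],[0.4,0.035,0,0,0],[0.4,0.03,0,0,0],[0.4,0.015,0,0,0],[0.4,0,0,0,0],[0.4,0,0,0,0]]'
python3 -m jog '[[0.4,0,0,0.006,0],[0.4,0,0,0.006,0],[0.4,0,0,0.006,0],[0.4,0,0,0.005,0],[0.4,0,0,0.005,0],[0.4,0,0,0.005,0],[0.4,0,0,0.005,0],[0.4,0,0,0.005,0],[0.4,0,0,0.005,0],[0.4,0,0,0.005,0],[0.4,0,0,0.005,0],[0.4,0,0,0,0]]'
python3 - <<'E'
from h import *
o=observe(); print(rk(o['tool_pos']),o['tool_pos'][2],o['grip_width'],R.from_rotvec(o['tool_rot']).as_matrix().round(3).tolist())
p=shot('scene'); 
cv2.imwrite('pics/s4c.png',cv2.resize(p['pixels'][160:310,220:420,::-1],None,fx=4,fy=4,interpolation=2))
for n in ['carton_center']:
  print([rk(w(p,d['xyz'])) for d in spot_point(p,n)[:2]])
E
```

```text
time_s: 16.7
tool_pos: [460.1, 77.2, 26.4]
tool_rot: [0.071, 1.571, -0.073]
wrist_force: [-0.6, 0.3, 0.7]
grip_width: 33.9
time_s: 17.7
tool_pos: [519.4, 72.3, 26.7]
tool_rot: [0.071, 1.569, -0.072]
wrist_force: [-0.2, 0.1, -0.3]
grip_width: 34.1
(np.float64(-145.9430523397124), np.float64(36.94882781231173)) 26.670783463566327 34.12554283277002 [[0.001, 0.091, 0.996], [-0.0, 0.996, -0.091], [-1.0, -0.0, 0.001]]
[(np.float64(-75.05889426516129), np.float64(38.96772797479757)), (np.float64(-79.14607533960094), np.float64(285.9083463104717))]
```

View pics/s4c.png

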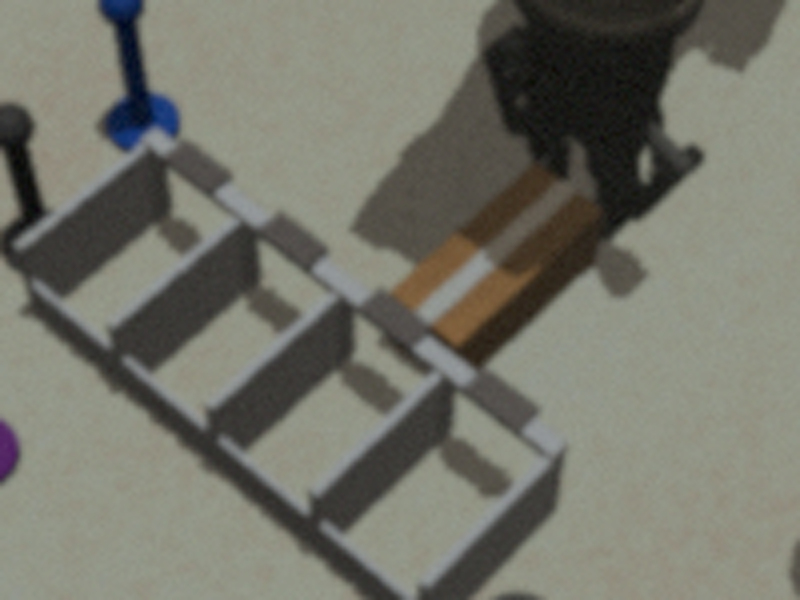

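Run:
```python
from h import *
p=shot('scene')
f=lambda x,y,z: ((np.array(px(p,np.r_[F+x*X+y*Y,z]))-[220,160])*4).round(0)
for x in (-20,-75,-125): print(x,[f(x,y,50) for y in (12,37,62)])
print('clip b',f(6,36,75),'clip d',f(6,-108,75),'div tops back',f(100,0,66),f(100,72,66),'div front',f(12,0,66),f(12,72,66))
# white band: centroid per strip across top of carton
g=cv2.cvtColor(p['pixels'],cv2.COLOR_RGB2HSV); m=regions_of(p,'carton_center')[0]['region']&(g[...,1]<60)
u=np.argwhere(m)[:,::-1]; q=np.array([rk(plane(p,a,50)) for a in u]); q=q[abs(q[:,1]-37)<15]
print(len(q)); c=np.polyfit(q[:,0],q[:,1],1); print('band y at x=-75',np.polyval(c,-75),'slope',c[0],q.min(0),q.max(0))
```

```text
-20 [array([393., 285.]), array([427., 312.]), array([463., 339.])]
-75 [array([462., 224.]), array([497., 249.]), array([532., 276.])]
-125 [array([523., 170.]), array([557., 195.]), array([592., 220.])]
clip b [392. 315.] clip d [197. 162.] div tops back [210. 399.] [313. 486.] div front [333. 292.] [436. 373.]
249
band y at x=-75 36.07227210970338 slope 0.009256050720882026 [-133.87762334   29.51929231] [-12.06511347  50.44766237]
```

The white band lies at rack y≈36 and within 0.01 rad of straight, centred on gap b, so I'll keep pushing.

```bash
python3 -m jog '[[0.4,0,0,0.004,0],[0.4,0,0,0.005,0],[0.4,0,0,0.005,0],[0.4,0,0,0.005,0],[0.4,0,0,0.005,0],[0.4,0,0,0.005,0],[0.4,0,0,0.005,0],[0.4,0,0,0.005,0],[0.4,0,0,0.005,0],[0.4,0,0,0.005,0],[0.4,0,0,0.005,0],[0.4,0,0,0.005,0]]'
python3 -m jog '[[0.4,0,0,0.005,0],[0.4,0,0,0.005,0],[0.4,0,0,0.005,0],[0.4,0,0,0.005,0],[0.4,0,0,0.005,0],[0.4,0,0,0.005,0],[0.4,0,0,0.005,0],[0.4,0,0,0.004,0],[0.4,0,0,0.004,0],[0.4,0,0,0,0],[0.4,0,0,0,0]]'
python3 - <<'E'
from h import *
o=observe(); print(rk(o['tool_pos']),o['tool_pos'][2],o['wrist_force'])
E
```

```text
time_s: 18.9
tool_pos: [577.4, 67.1, 26.6]
tool_rot: [0.071, 1.57, -0.071]
wrist_force: [-1.9, -0.4, 2.4]
grip_width: 34.2
time_s: 19.82
tool_pos: [620.0, 63.2, 26.6]
tool_rot: [0.071, 1.569, -0.072]
wrist_force: [-0.6, -0.3, 0.0]
grip_width: 34.4
(np.float64(-44.90086771052461), np.float64(37.239499141035715)) 26.561918959396195 [-0.60540586 -0.2717661   0.00283116]
```

```bash
python3 -m jog '[[0.4,0,0,0.003,0],[0.4,0,0,0.003,0],[0.4,0,0,0.002,0],[0.4,0,0,0.002,0],[0.4,0,0,0,0]]'; python3 -m jog '[[0.4,0,0,0.0015,0],[0.4,0,0,0.0015,0],[0.4,0,0,0,0]]'
```

```text
time_s: 20.23
tool_pos: [630.2, 62.3, 26.6]
tool_rot: [0.071, 1.569, -0.071]
wrist_force: [-0.1, -0.1, 0.0]
grip_width: 34.1
time_s: 20.48
tool_pos: [633.0, 62.0, 26.6]
tool_rot: [0.071, 1.569, -0.071]
wrist_force: [-0.1, 0.1, -0.3]
grip_width: 34.2
```

```bash
python3 -m jog '[[0.4,0,0,0.001,0],[0.4,0,0,0.001,0],[0.4,0,0,0,0]]'; python3 -m jog '[[0.4,0,0,0.001,0],[0.4,0,0,0,0],[0.4,0,0,0,0]]'
python3 - <<'E'
from h import *
o=observe(); print(rk(o['tool_pos']))
E
```

```text
time_s: 20.73
tool_pos: [633.4, 62.0, 26.4]
tool_rot: [0.071, 1.572, -0.071]
wrist_force: [-9.4, 0.2, 4.9]
grip_width: 34.0
time_s: 20.98
tool_pos: [633.4, 62.0, 26.2]
tool_rot: [0.071, 1.574, -0.071]
wrist_force: [-15.8, 1.2, 8.9]
grip_width: 34.4
(np.float64(-31.422893078530038), np.float64(37.32421019050683))
```

The tool stopped at rack x = −31.4, as predicted for fully home, with force rising to 16 N. I'll back off, clear the view and check.

```bash
python3 -m jog '[[0.4,0,0,-0.003,0],[0.4,0,0,-0.012,0],[0.4,0,0,-0.03,0],[0.4,0,0,-0.03,0],[0.4,-0.04,0,-0.01,0],[0.4,-0.04,0,-0.02,0],[0.4,-0.04,0,-0.02,0],[0.4,-0.04,0,-0.02,0],[0.4,-0.03,0,-0.02,0],[0.4,0,0,0,0],[0.4,0,0,0,0],[0.4,0,0,0,0]]'
python3 - <<'E'
from h import *
p=shot('scene'); t=shot('top')
for q in (p,t):
  print([rk(w(q,d['xyz'])) for d in spot_point(q,'carton_center')[:2]])
  g=cv2.cvtColor(q['pixels'],cv2.COLOR_RGB2HSV); m=regions_of(q,'carton_center')
  if m:
    u=np.argwhere(m[0]['region']&(g[...,1]<60))[:,::-1]; b=np.array([rk(plane(q,a,50)) for a in u]); b=b[abs(b[:,1]-37)<12] if len(b) else b
    if len(b): print('band',np.polyfit(b[:,0],b[:,1],1),b.min(0),b.max(0))
  for n in('jar','tin','sauce_bottle'): print(n,[w(q,d['xyz']).round(0) for d in spot_point(q,n)[:1]])
a=cv2.resize(p['pixels'][170:300,220:380],(800,650)); a=cv2.resize(a,(400,325)); 
b=cv2.resize(t['pixels'][170:300,240:400],(400,325),interpolation=2)
cv2.imwrite('pics/f.png',np.hstack([a,b])[:,:,::-1]); print(observe()['time_s'])
E
```

```text
time_s: 21.98
tool_pos: [475.7, 76.6, 208.4]
tool_rot: [0.072, 1.569, -0.07]
wrist_force: [0.4, 0.6, -0.3]
grip_width: 34.0
[(np.float64(39.95860685276186), np.float64(40.27110081690984))]
band [-5.63551996e-03  3.70949857e+01] [-20.82242033  25.13353788] [105.40496776  48.92482267]
jar [array([610., 318.,  -1.])]
tin [array([539., 407.,  -1.])]
sauce_bottle [array([ 586., -375.,    0.])]
[(np.float64(39.08326948648079), np.float64(36.860057691086254))]
band [1.04202867e-02 3.82417208e+01] [-29.01301318  25.21954347] [98.03754179 48.87530409]
jar [array([610., 323.,   3.])]
tin [array([538., 411.,   3.])]
sauce_bottle [array([ 583., -376.,    1.])]
22.5833
```

View pics/f.png

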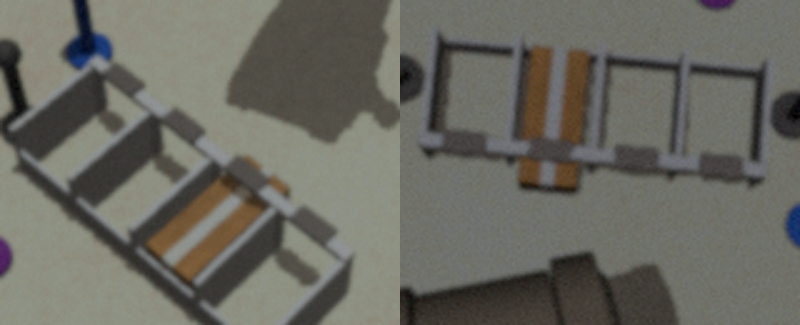

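The carton is in the third gap from the tall post. It lies straight (band slope within about 0.01 rad) and its far end is against the back stop. Its centre is at rack x≈39.5 (nominal 40) and y≈37–40 (nominal 36). The jar, tin and bottle haven't moved, and the hand is clear.

```bash
python3 -c "from cell import close_job; print(close_job())"
```

```text
the job is handed in; nothing more can be done
None
```

I handed the job in at about 22.6 s, with the carton fully home in the third gap from the tall ball-topped post.

- **Counting:** From the end with the dark ball-topped post (the −y end) I touched clips d, c and b in turn. I rested about half a second on each, at roughly 21–25 N, 8 N and 10 N. I did not touch clip a, the fourth.
- **Pushing:** I squared the carton with a two-finger side push, then pushed it along the bench into gap b. It stopped where predicted, with the contact force rising to about 16 N. After that I withdrew the hand.
- **Last checks:** In rack axes the networks put the carton's centre at x ≈ 39–40 mm, against 40 mm nominal. It lies straight to within about 0.01 rad. The jar, tin and bottle were where they started, to within measurement error.
- **Disagreement:** The carton's sideways position read 37 mm in the top view and 40 mm in the scene view, against 36 mm nominal. Both are inside the 8 mm side clearance.

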